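Empty the sorting tray and park it in its dock

TASK

Lift the blue sorting tray by its handle, hold its open mouth low over the brown bin and tip it so that all four coils slide off into that bin. Then slide the empty tray level, mouth first, under the lips of the aluminium dock until it is fully home and the red catch has snapped up behind it; push gently against the sprung buffer, hardly further than the click needs. Let go, and leave the other things on the bench where they are.

Things in the scene. Friction and masses are not known exactly. Their poses are not given: they have to be found in the camera images.
- tray: Blue metal sorting tray, about 180 g, flat on the bench at the start. Origin: centre of its underside; x out of its open mouth, z up. Floor 130 (x) x 112 (y) x 4 thick; walls 4 thick at y = +-45 and at the rear, x = -63, tops 30 above the underside; no wall at the mouth (x = 65). The floor sticks out 9 past each side wall as a flange 4 thick (y 47 to 56).
- tray_grip (a point): Point inside the tray's black handle bar, near the centre of gravity (tray frame -5, 0, 71); axes as the tray's. The bar runs above the tray from a post at the rear wall: x = -65 to 30, 18 wide (y), 18 deep, top 80 and underside 62 above the tray's underside. Grip it across y from above.
- tray_mouth (a point): Middle of the tray's mouth edge, on the floor's upper face (tray frame 65, 0, 4); axes as the tray's.
- coil0: Yellow and black wound coil, a chunky block 34 x 30 x 26, 45 g; origin at its centre. Starts loose on the tray, resting on the floor of it. It slides on the tray once that is tipped by somewhere between 20 and 35 degrees.
- coil1: Yellow and black wound coil, a chunky block 34 x 30 x 26, 45 g; origin at its centre. Starts loose on the tray, resting on the floor of it. It slides on the tray once that is tipped by somewhere between 20 and 35 degrees.
- coil2: Yellow and black wound coil, a chunky block 34 x 30 x 26, 45 g; origin at its centre. Starts loose on the tray, resting on the floor of it. It slides on the tray once that is tipped by somewhere between 20 and 35 degrees.
- coil3: Yellow and black wound coil, a chunky block 34 x 30 x 26, 45 g; origin at its centre. Starts loose on the tray, resting on the floor of it. It slides on the tray once that is tipped by somewhere between 20 and 35 degrees.
- brown_bin: Brown open bin, fixed to the bench, 150 (x) x 124 (y) x 55 high, walls and floor 4 thick; origin: centre of its underside. Where the coils go. It and the grey bin may stand in either place.
- grey_bin: Grey open bin of the same size, full of screws, fixed; not for the coils.
- dock: Aluminium parking dock, fixed. Origin: on the bench under the middle of the parked tray (about); x = the way the tray is pushed, mouth first. Base plate 10 thick, x -165 to 115, 160 wide; the tray slides on it towards a black sprung buffer bar at the far end. Guide walls at y = +-58.5 (inner faces), x -122 to 93; their lips reach in to y = +-50, underside 18, top 22 above the bench.
- dock_home (a point): Where the centre of the tray's underside is when parked, for the middle setting of catch and buffer: 10 above the bench, over the dock's origin; axes as the dock's. Catch and buffer are set together up to 15 nearer or farther along x; the setting is not given, feel for it. The tray's flanges run beneath the lips with 4 play in height and 2.5 on each side.
- catch (a joint): Red sprung catch in the dock, 40 wide at y = 0: a wedge rising from x = -95 (dock frame, +-15 as set) to 18 above the bench at -71 to -65, then upright. Value: m pressed down, 0 up, 0.011 most; spring 0.8 N up, about 2 N when flat. The tray's underside pushes it down 8 mm on the way in; it snaps up behind the tray's rear edge once the buffer is pressed in 2 to 3 mm, and then holds the tray.
- dock_entry (a point): Middle of the dock's way in, on the base plate's upper face (dock frame -122, 0, 10), where lips and guide walls begin; axes as the dock's. As a lead-in the guide walls flare out from here to about y = +-70 at x = -152, and the lips' front ends (x -107 to -124) curl up to about 29 above the bench.
- buffer (a joint): Black sprung buffer bar across the dock's far end, 92 wide, up to 36 above the bench; free face at x = 63 (dock frame, +-15 as set). The tray's mouth edge presses it. Value: m pressed in; 0 free, about 0.002 with the tray held by the catch, 0.014 at the end of its travel; 1 N to start, 5 N at 0.003, 12 N at 0.009. Over 0.009 counts as rammed.
- tweezers: Bystander: steel tweezers, 143 long, lying flat, loose. Not part of the job; leave in place.
- screwdriver: Bystander: orange-handled screwdriver, 180 long, loose. Not part of the job; leave in place.
- tape_roll: Bystander: beige roll of tape, diameter 90, 20 high, lying flat, loose. Not part of the job; leave in place.
- jar: Bystander: small closed jar with a blue cap, diameter 60, 90 high, loose. Not part of the job; leave in place.
Things that resemble listed ones, but are neither listed nor needed, are in the scene too. What is shaped like the coil3 but turquoise or white is not meant.

How it is judged:
By the outcome, as a careful person would: the job done as asked, in the order asked, and still so for the second after the job is handed in, with the robot touching nothing.
It also fails if it takes over 67 s, if anything falls off the work surface, if the arm or the gripper's body presses on something with over 40 N, if the wrist force passes 120 N, or if a joint passes its speed limit or range.

ROBOT

A 6-joint arm with a two-finger parallel gripper is mounted at the origin on the work surface. World frame = base frame: x ahead of the robot, y to its left, z up, the work surface at z = 0. Lengths are in m, angles in rad, forces in N, time in s.
With the tool pointing down it reaches from about 0.25 to 0.775 m from the base axis. Payload 8.9 kg.
Tool frame: the origin (TCP) lies on the mounting face of the last link; the fingertips stand 173 mm ahead of it and the grasp point (between the pads) lies 155 mm ahead of it (ctrl.grasp_offset is the z of the grasp point in the tool frame, in m); z points along the fingers, y is the line along which they close (so a half turn about z gives the same grasp; the last joint's range is limited). The gripper opens to 85 mm and grips with 20 to 120 N. Pads are 22 mm wide; open, the fingers measure 114 mm over their backs; the gripper's body (76 mm by 85 mm) begins 54 mm behind the grasp point. The pads swing forward as they close: fully open they stand 13 mm farther back than shut.
Start: joints at [1.156, 0.291, -0.153, 1.127, 0, 1.431], TCP at [0.143, 0.505, 0.405] pointing down, gripper open.
Joint ranges: [-2.52, 2.52], [-0.91, 1.74], [-1.3, 1.37], [-1.96, 2.02], [-1.52, 1.47], [-3.14, 3.14]. Speed limits (rad/s): [2.22, 2.22, 2.79, 3.14, 3.14, 3.14].

INTERFACE

Orientations are given as a 3x3 rotation matrix whose columns are the frame's x, y, z axes.
In Python, from plant import ctrl gives the robot as it stands.
- The arm moves only by the tool carry_out, never from a script. Its argument "motion" is a list of rows, each a list of 7 numbers: the shift along the world's x, y, z in mm, then the turn, a rotation vector about the world's x, y, z in degrees, then the finger opening in mm, from 0 to 85.4. In form: [[x, y, z, ax, ay, az, grip], ...]. A call has 1 to 20 rows; each row shifts and turns the commanded pose from where the row before left it; what a row does not reach is not made up. A row lasts 1/8 s, in which the tool goes at most 62.5 mm and 10.7 degrees, less where a joint would pass 70% of its speed; a pose out of reach is approached as far as the arm can. A call is refused whole if a number of a shift passes 62.5 or a number of a turn 10.7, either way. A call with a gripper value outside its range is refused whole. The fingers move at their own pace and stop on an object; "newtons" is the grip in N (left out, the last holds). Time passes only in rows, so rows that do not move let the fingers close. It gives the time, the measured TCP pose, the force, the opening and the grip force at its end, in the units of the state.
- ctrl.observe(): the state, without advancing time (a new reading comes with each control period).
- ctrl.grab_frame(name): name is "scene" or "top" or "wrist"; returns (picture, depth): 480x640x3 uint8, red, green, blue; 480x640 float32, m along the optical axis (not along the pixel's ray), 0 where there is no reading.
- ctrl.camera_model(name): a dict with "mtx" (3x3 intrinsics, pixels), "R" (3x3) and "t" (3): a world point X has camera coordinates R X + t. Camera axes: x right, y down, z forward; pixel columns grow to the right and rows downward; lengths in m; the calibration is good to about 2 mm. A picture is of the moment at which its call begins: read the wrist's pose just before it. camera_model takes no time and is no camera call; for the wrist camera it gives the pose at the moment of the call.
- ctrl.finish_job(): hands the job in; it is judged then, once.
Trained networks look in the newest picture that a camera, given by its name, has taken for a name from the list of things; names that differ only in an ending like _2 or _b are one class to them, and where a whole thing is asked for, a point or a joint stands for the part that bears it (a point fixed in the world has none). Each returns a list of dicts, best first, with "confidence" (0 to 1); they miss things now and then, are a little off and sometimes report something else, mostly with a low value. They report only what shows in the picture. A call takes as long as a camera call. They do not tell look-alikes from the thing itself.
- ctrl.cut_out(query, camera): "mask" (480x640 bool, what is visible of it) and "box" ([left, top, right, bottom] in pixels, round what is visible of it).
- ctrl.tip_of(query, camera): "at" ([column, row] in pixels: a listed point, or the origin of a listed thing).
The state is a dict: "clock": time; "q": joint angles; "dq": joint speeds; "effort": joint torques, N m; "tool_pos": TCP position; "eef_rot": TCP orientation; "force": force on the tool from outside, world axes, zero at the start; "torque": the same for the moment, N m; "gripper_width": finger opening in m; "grip_force": force on a finger pad.
Only numpy, scipy, OpenCV 4.12 (cv2) and the standard library are available. Lean on these libraries where they do the work, as an engineer would, in place of code of your own. Each camera call takes 0.05 s, during which the arm holds its last target. There are 200 camera calls.

## Working session

There is one attempt and no reset: what is moved stays moved. The work goes in short steps, Python scripts to look and compute and a tool call to move; the robot and the scene stay as the last step left them, time stands still between calls to the robot, and variables do not carry over. Pictures are saved under pics/ and viewed, at most 14 in all, crops included, and the job is handed in when it is done.

Besides the shell and the picture viewer there is one more tool, called after ">>>" as a command line: name --pt "numbers of a row" for each row, then --argument value for the rest. carry_out: Moves the arm, as the interface text tells. Its arguments: {"type":"object","properties":{"motion":{"type":"array"},"newtons":{"type":"number"}},"required":["motion"]}

```bash
mkdir -p pics; cat > h.py <<'E'
import numpy as np, cv2
from plant import ctrl
def grab(n):
    m=ctrl.camera_model(n); p,d=ctrl.grab_frame(n); return p,d,m
def cloud(d,m):
    v,u=np.mgrid[0:480,0:640]; K=m["mtx"]
    c=np.stack([(u-K[0,2])/K[0,0]*d,(v-K[1,2])/K[1,1]*d,d],-1)
    return (c-np.array(m["t"]).ravel())@np.array(m["R"])
def save(n,p): cv2.imwrite(f"pics/{n}.png",p[...,::-1])
E
python3 - <<'E'
from h import *
for n in("top","scene"):
    p,d,m=grab(n); save(n,p); np.savez(n,p=p,d=d,X=cloud(d,m))
    X=cloud(d,m)
    for q in ["tray","tray_grip","tray_mouth","coil0","brown_bin","grey_bin","dock","dock_home","dock_entry","catch","buffer"]:
        for r in ctrl.tip_of(q,n)[:5]:
            u,v=[int(round(a)) for a in r["at"]]
            print(n,q,round(r["confidence"],2),u,v,X[min(max(v,0),479),min(max(u,0),639)].round(3))
E
```

```text
top tray 0.59 232 235 [0.547 0.27  0.07 ]
top tray_grip 0.87 226 234 [0.549 0.284 0.072]
top tray_mouth 0.92 237 215 [0.605 0.267 0.005]
top tray_mouth 0.62 241 237 [0.546 0.254 0.031]
top coil0 0.72 235 249 [0.516 0.27  0.027]
top coil0 0.68 288 225 [0.574 0.138 0.019]
top coil0 0.67 184 250 [0.517 0.396 0.028]
top coil0 0.66 221 250 [0.51  0.295 0.078]
top coil0 0.57 226 231 [0.555 0.283 0.08 ]
top brown_bin 0.85 350 188 [ 0.669 -0.022 -0.   ]
top dock 0.85 468 219 [ 0.579 -0.316  0.017]
top dock_home 0.74 468 217 [ 0.585 -0.319  0.009]
top dock_entry 0.96 477 264 [ 0.465 -0.335  0.009]
top dock_entry 0.41 226 231 [0.555 0.283 0.08 ]Traceback (most recent call last):
  File "<stdin>", line 6, in <module>
ValueError: it knows: brown_bin, coil, dock, dock_entry, dock_home, grey_bin, jar, screwdriver, tape_roll, tray, tray_grip, tray_mouth, tweezers
```

View pics/top.png

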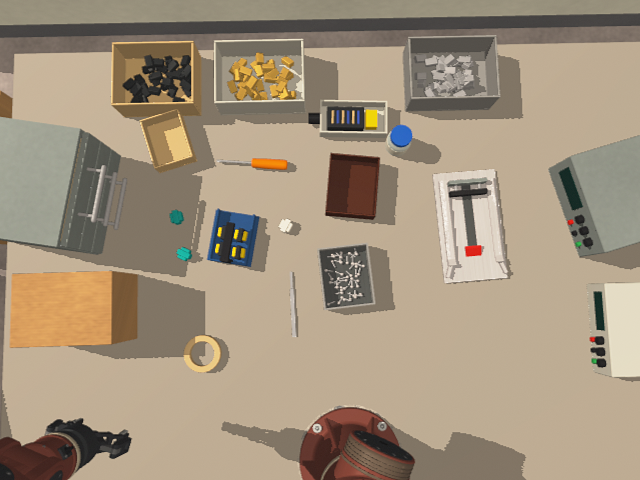

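```bash
python3 - <<'E'
from h import *
p,d,m=grab("scene"); save("scene",p)
z=np.load("top.npz"); c=z["p"]
save("crop",cv2.resize(c[170:290,150:310],(800,600),interpolation=cv2.INTER_CUBIC))
E
```

```text
(no output)
```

View pics/scene.png

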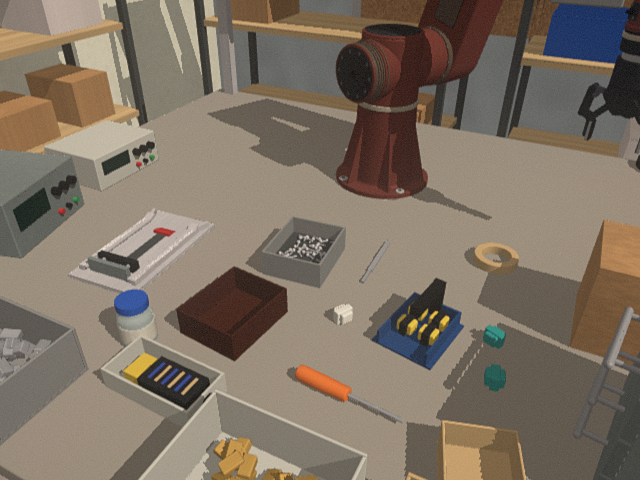

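View pics/crop.png

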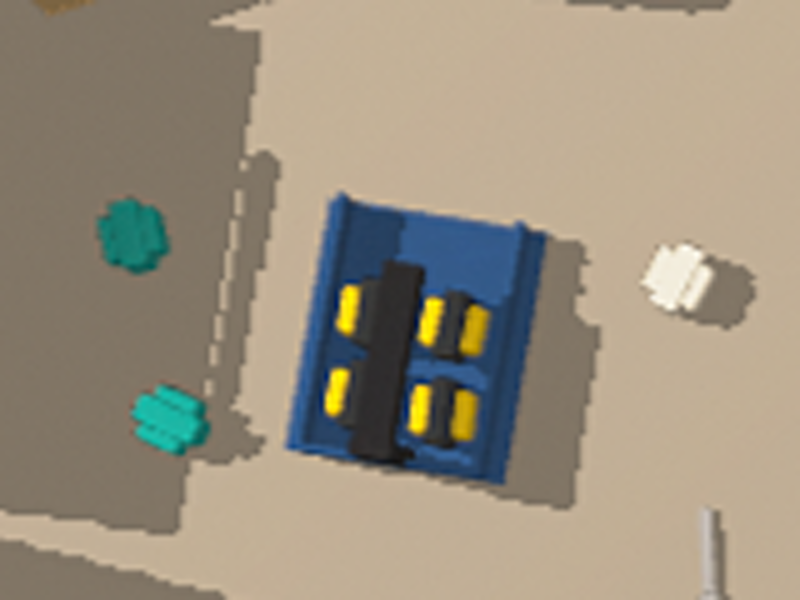

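Tray with four yellow/black coils is at about (230,237) in the top view. The white block (286,226) and the turquoise ones (177,216) and (184,254) are decoys outside the tray. The brown bin is at (352,187), and the grey screw bin at (347,277) is to be avoided. The dock is at (470,225), with its red catch (473,251) at the near end, so its x points away from the robot.

```bash
python3 - <<'E'
from h import *
z=np.load("top.npz"); p,X=z["p"].astype(int),z["X"]
def reg(u0,v0,u1,v1,f):
    m=np.zeros((480,640),bool); m[v0:v1,u0:u1]=1
    return X[m&f]
Z=X[...,2]; R,G,B=p[...,0],p[...,1],p[...,2]
def rect(n,P):
    r=cv2.minAreaRect((P[:,:2]*1000).astype(np.float32)); print(n,len(P),np.round(r[0]),np.round(r[1]),round(r[2],1),"z",np.percentile(P[:,2],[5,50,95]).round(4))
rect("handle",reg(200,200,265,275,(Z>.07)))
rect("trayblue",reg(200,200,265,275,(B>R+30)))
rect("bin top",reg(315,145,390,225,(Z>.045)))
rect("dock base",reg(425,160,515,290,(Z>.006)))
rect("dock lips L",reg(425,160,468,290,(Z>.015)&(Z<.024)))
rect("dock lips R",reg(478,160,515,290,(Z>.015)&(Z<.024)))
rect("red",reg(425,160,515,290,(R>150)&(G<70)))
rect("buffer",reg(425,160,515,290,(Z>.03)))
rect("grey",reg(310,235,385,320,(Z>.045)))
rect("jar",reg(380,115,420,165,(Z>.05)))
rect("box",reg(310,95,392,145,(Z>.02)))
print(ctrl.camera_model("wrist"), ctrl.observe()["eef_rot"].__repr__())
E
```

```text
handle 346 [456. 202.] [283.  89.] 47.2 z [0.0737 0.0787 0.0868]
trayblue 1370 [514. 191.] [316. 143.] 69.6 z [-0.0006  0.0047  0.0311]
bin top 462 [584.  -3.] [140. 406.] 76.3 z [0.0476 0.0541 1.3621]
dock base 6571 [ 563. -185.] [323. 517.] 2.0 z [0.0069 0.0118 0.0354]
dock lips L 675 [ 563. -278.] [271.  82.] 1.5 z [0.0157 0.0203 0.0235]
dock lips R 605 [ 567. -365.] [262.  66.] 3.7 z [0.0158 0.0204 0.0235]
red 143 [ 500. -325.] [25. 38.] 1.5 z [0.0077 0.0153 0.0204]
buffer 447 [ 542. -148.] [222. 476.] 9.8 z [0.0313 0.0382 1.3621]
grey 429 [442.   5.] [150. 134.] 5.0 z [0.0491 0.0543 1.3621]
jar 519 [592. -57.] [ 59. 466.] 65.2 z [0.0564 0.0882 0.0935]
box 1874 [643. -27.] [496. 200.] 1.2 z [0.0232 0.0341 0.0443]
{'mtx': array([[331.21782557,   0.        , 326.49758206],
       [  0.        , 331.21782557, 239.17657337],
       [  0.        ,   0.        ,   1.        ]]), 'R': array([[ 0.27180369,  0.9623521 ,  0.00108715],
       [ 0.9278899 , -0.26236957,  0.26491989],
       [ 0.25523145, -0.07099744, -0.96426981]]), 't': array([-0.52613216, -0.03558712,  0.37820225])} array([[-9.62199608e-01,  2.72345211e-01,  1.46385244e-05],
       [ 2.72345211e-01,  9.62199608e-01,  2.80663185e-07],
       [-1.40087452e-05,  4.25678602e-06, -1.00000000e+00]])
```

>>> carry_out --pt "25 -55 0 0 0 1 85" --pt "25 -55 0 0 0 1 85" --pt "25 -55 0 0 0 1 85" --pt "25 -55 0 0 0 1 85" --pt "25 -55 0 0 0 1 85" --pt "25 -55 0 0 0 1 85" --pt "25 -55 0 0 0 1 85" --pt "25 -55 0 0 0 1 85" --pt "25 -55 0 0 0 1 85" --pt "25 -55 0 0 0 1 85" --pt "25 -55 0 0 0 1 85" --pt "25 -55 0 0 0 1 85" --pt "25 -55 0 0 0 1 85" --pt "25 -55 0 0 0 1 85" --pt "25 -55 0 0 0 1 85" --pt "0 0 0 0 0 0 85" --pt "0 0 0 0 0 0 85"

```text
clock: 2.68
tool_pos: [0.5177, -0.3196, 0.4042]
eef_rot: [[-1.0, 0.014, -0.001], [0.014, 1.0, 0.001], [0.001, 0.001, -1.0]]
force: [-0.6, -0.2, -0.1]
gripper_width: 0.0848
grip_force: 0.0
```

```bash
python3 - <<'E'
from h import *
z=np.load("top.npz"); p,X,d=z["p"].astype(int),z["X"],z["d"]
Z=X[...,2]; ok=(d>.2)
R,G,B=p[...,0],p[...,1],p[...,2]
def rect(n,u0,v0,u1,v1,f):
    m=np.zeros((480,640),bool); m[v0:v1,u0:u1]=1; P=X[m&f&ok]
    r=cv2.minAreaRect((P[:,:2]*1000).astype(np.float32)); print(n,len(P),np.round(r[0]),np.round(r[1]),round(r[2],1),"z",np.percentile(P[:,2],[5,50,95]).round(4))
rect("handle",200,200,265,275,(Z>.07)&(Z<.1))
rect("trayblue",200,200,265,275,(B>R+30)&(Z<.1))
rect("bin top",315,145,390,225,(Z>.045)&(Z<.1))
rect("grey",310,235,385,320,(Z>.045)&(Z<.1))
rect("jar",380,115,420,165,(Z>.05)&(Z<.2))
rect("box",310,95,392,145,(Z>.02)&(Z<.2))
p,d,m=grab("wrist"); save("wdock",p); X=cloud(d,m); np.savez("wdock",p=p,d=d,X=X)
for q in ["dock_home","dock_entry"]:
  for r in ctrl.tip_of(q,"wrist")[:2]:
    u,v=[int(round(a)) for a in r["at"]]; print(q,r["confidence"],u,v,X[v,u].round(4))
o=ctrl.observe(); print(o["clock"],o["tool_pos"].round(4),o["q"].round(3),o["eef_rot"].round(3))
E
```

```text
handle 329 [531. 282.] [21. 95.] 78.9 z [0.0735 0.0785 0.0829]
trayblue 1364 [548. 279.] [112. 130.] 79.7 z [-0.0007  0.0047  0.0309]
bin top 424 [682. -36.] [146. 183.] 83.6 z [0.0475 0.0538 0.0585]
grey 404 [443.  -0.] [150. 124.] 5.2 z [0.0489 0.0541 0.0585]
jar 514 [ 776. -142.] [55. 55.] 10.5 z [0.0563 0.0881 0.0932]
box 1851 [831. -25.] [205. 121.] 85.2 z [0.0232 0.034  0.043 ]
dock_home 0.83 323 273 [ 0.5922 -0.3235  0.0109]
dock_entry 0.94 318 167 [ 0.4708 -0.3269  0.0117]
2.825 [ 0.5177 -0.3187  0.4052] [-0.672  0.451  0.086  1.206  0.    -0.659] [[-1.     0.013  0.   ]
 [ 0.013  1.    -0.   ]
 [-0.    -0.    -1.   ]]
```

View pics/wdock.png

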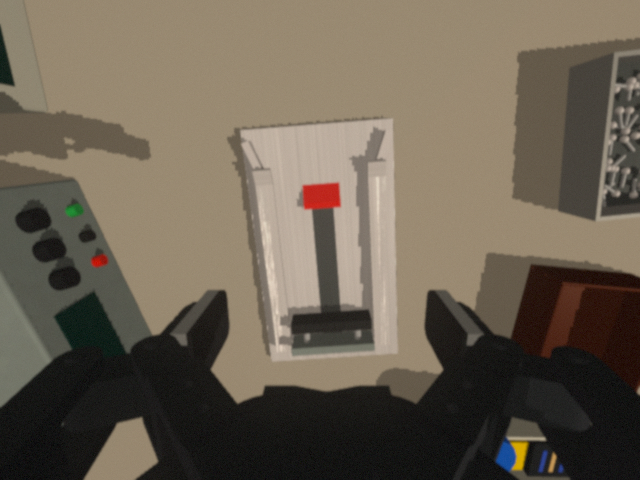

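The wrist view shows the dock upright: entry at (318,167), red catch (322,195), buffer (332,325). Next I fit its yaw and the bin pose.

```bash
python3 - <<'E'
from h import *
z=np.load("wdock.npz"); p,X,d=z["p"].astype(int),z["X"],z["d"]; Z=X[...,2]
v,u=np.mgrid[0:480,0:640]; ok=d>.1
R,G,B=p[...,0],p[...,1],p[...,2]
lip=ok&(Z>.0175)&(Z<.0265)&(v>185)&(v<330)
inn=[]
for n,a,b,f in(("imgleft(-y)",240,300,1),("imgright(+y)",350,400,0)):
    m=lip&(u>a)&(u<b); P=X[m]; 
    # per-x-bin edges
    e=[]
    for x0 in np.arange(.475,.66,.01):
        s=P[(P[:,0]>x0)&(P[:,0]<x0+.01)]
        if len(s)>8: e.append((x0+.005,np.percentile(s[:,1],3),np.percentile(s[:,1],97),np.median(s[:,2])))
    e=np.array(e)*1000; inn.append(e)
    for k in(1,2):
        c=np.polyfit(e[:,0]-565,e[:,k],1); print(n,"lo hi"[:2] if k==1 else "hi",c.round(4),"deg",np.degrees(np.arctan(c[0])).round(2),"res",np.std(e[:,k]-np.polyval(c,e[:,0]-565)).round(2))
    print(e[:,3].mean())
b=ok&(Z>.006)&(Z<.05)&(u>225)&(u<420)&(v>110)&(v<365)
r=cv2.minAreaRect((X[b][:,:2]*1000).astype(np.float32));print("dock all",r)
m=ok&(R>150)&(G<80)&(u>280)&(u<360)&(v>170)&(v<220);print("red",cv2.minAreaRect((X[m][:,:2]*1000).astype(np.float32)),np.percentile(X[m][:,2],[5,50,95]))
t=m&(Z>.0155); print("redtop x",np.percentile(X[m][:,0],[2,98]),X[t][:,0].min() if t.any() else 0)
m=ok&(Z>.029)&(Z<.045)&(u>280)&(u<385)&(v>300)&(v<345);print("buf",cv2.minAreaRect((X[m][:,:2]*1000).astype(np.float32)),"x",np.percentile(X[m][:,0],[2,98]))
z=np.load("top.npz");X,d=z["X"],z["d"]
m=(d>.2)&(X[...,2]>.045)&(X[...,2]<.06)&(X[...,0]>.57)&(X[...,0]<.77)&(X[...,1]>-.105)&(X[...,1]<.09)
print("bin",cv2.minAreaRect((X[m][:,:2]*1000).astype(np.float32)))
E
```

```text
imgleft(-y) lo [ 5.93000e-02 -3.88165e+02] deg 3.39 res 0.17
imgleft(-y) hi [ 7.800000e-02 -3.698284e+02] deg 4.46 res 2.57
22.893461038377872
imgright(+y) lo [ 2.730000e-02 -2.709034e+02] deg 1.56 res 5.4
imgright(+y) hi [ 6.040000e-02 -2.521041e+02] deg 3.45 res 0.32
22.991827059790335
dock all ((566.92041015625, -320.1336364746094), (280.7591247558594, 160.267578125), 3.420635461807251)
red ((501.51568603515625, -324.3397216796875), (24.523605346679688, 38.92447280883789), 3.3930938243865967) [0.01165534 0.01635944 0.01955914]
redtop x [0.48983724 0.51296693] 0.49608192388019823
buf ((655.9675903320312, -314.25775146484375), (30.630475997924805, 95.20947265625), 3.253542423248291) x [0.63962528 0.67174856]
bin ((667.7496948242188, -23.556793212890625), (123.95231628417969, 151.6361083984375), 83.65154266357422)
```

>>> carry_out --pt "2.5 60 -4 0 0 -1 85" --pt "2.5 60 -4 0 0 -1 85" --pt "2.5 60 -4 0 0 -1 85" --pt "2.5 60 -4 0 0 -1 85" --pt "2.5 60 -4 0 0 -1 85" --pt "2.5 60 -4 0 0 -1 85" --pt "2.5 60 -4 0 0 -1 85" --pt "2.5 60 -4 0 0 -1 85" --pt "2.5 60 -4 0 0 -1 85" --pt "2.5 60 -4 0 0 -1 85" --pt "0 0 0 0 0 0 85" --pt "0 0 0 0 0 0 85"

```text
clock: 4.32
tool_pos: [0.5421, 0.2805, 0.3651]
eef_rot: [[-0.983, 0.186, 0.0], [0.186, 0.983, -0.0], [-0.0, -0.0, -1.0]]
force: [0.3, -0.2, 0.4]
gripper_width: 0.0853
grip_force: 0.0
```

```bash
python3 - <<'E'
from h import *
p,d,m=grab("wrist"); save("wtray",p); X=cloud(d,m); np.savez("wtray",p=p,d=d,X=X); Z=X[...,2]; p=p.astype(int)
R,B=p[...,0],p[...,2]; ok=(d>.1)&(abs(X[...,0]-.547)<.09)&(abs(X[...,1]-.279)<.09)
for n,m in(("handle",ok&(Z>.072)&(Z<.09)&(p.sum(2)<150)),("blue",ok&(B>R+25)&(Z<.04))):
    P=X[m]; print(n,len(P),cv2.minAreaRect((P[:,:2]*1000).astype(np.float32)),np.percentile(P[:,2],[5,50,95]))
o=ctrl.observe(); print(o["clock"],o["tool_pos"].round(4),o["q"].round(3),o["eef_rot"].round(3))
E
```

```text
handle 2393 ((531.8955078125, 283.3487548828125), (17.96014976501465, 94.02417755126953), 79.81307220458984) [0.07977953 0.0809002  0.08197602]
blue 6887 ((549.338623046875, 280.5234680175781), (110.74267578125, 129.7869415283203), 79.4457015991211) [0.00387033 0.00540376 0.03141829]
4.375 [0.5424 0.2798 0.3652] [ 0.357  0.476  0.02   1.115 -0.     0.545] [[-0.982  0.187  0.   ]
 [ 0.187  0.982 -0.   ]
 [-0.    -0.    -1.   ]]
```

View pics/wtray.png

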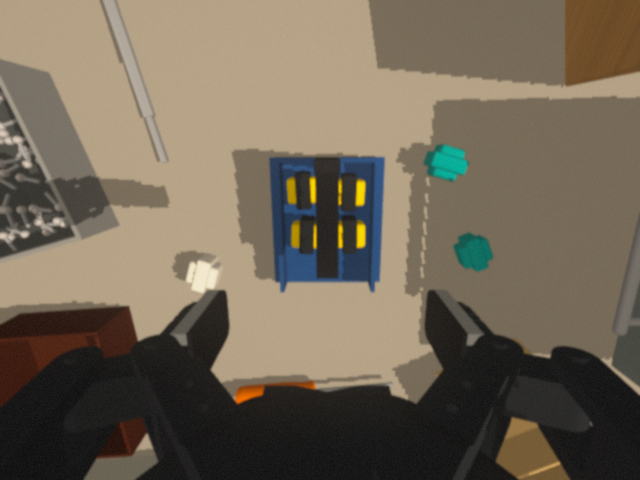

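The handle bar (326,218) is clear, the mouth faces down in the image, and all four coils lie in the tray. Descending to grip.

>>> carry_out --pt "2 1.5 -40 0 0 0.4 85" --pt "0 0 -40 0 0 0 85" --pt "0 0 -35 0 0 0 85" --pt "0 0 -24 0 0 0 85" --pt "0 0 0 0 0 0 85" --pt "0 0 0 0 0 0 0" --pt "0 0 0 0 0 0 0" --pt "0 0 0 0 0 0 0" --pt "0 0 0 0 0 0 0" --pt "0 0 0 0 0 0 0" --pt "0 0 0 0 0 0 0" --newtons 80

```text
clock: 5.75
tool_pos: [0.5452, 0.2817, 0.2265]
eef_rot: [[-0.984, 0.18, 0.001], [0.18, 0.984, 0.0], [-0.001, 0.0, -1.0]]
force: [-1.6, -0.4, 5.9]
gripper_width: 0.0166
grip_force: 79.2
```

>>> carry_out --pt "0 0 6 0 0 0 0" --pt "0 0 14 0 0 0 0" --pt "0 0 24 0 0 0 0" --pt "0 0 26 0 0 0 0" --pt "0 0 22 0 0 0 0" --pt "0 0 14 0 0 0 0" --pt "4 -6 0 0 0 -4 0" --pt "9 -14 0 0 0 -7 0" --pt "12 -19 0 0 0 -8 0" --pt "13 -20 0 0 0 -8 0" --pt "13 -20 0 0 0 -8 0" --pt "13 -20 0 0 0 -8 0" --pt "13 -20 0 0 0 -8 0" --pt "13 -20 0 0 0 -8 0" --pt "13 -20 0 0 0 -8 0" --pt "13 -20 0 0 0 -8 0" --pt "10 -15 0 0 0 -7 0" --pt "8 -12 0 0 0 -4 0" --pt "0 0 0 0 0 0 0" --pt "0 0 0 0 0 0 0"

```text
clock: 8.25
tool_pos: [0.6786, 0.0761, 0.3316]
eef_rot: [[0.11, 0.994, -0.001], [0.994, -0.11, 0.0], [0.0, -0.001, -1.0]]
force: [-0.9, 0.4, -2.6]
gripper_width: 0.0165
grip_force: 78.3
```

```bash
python3 - <<'E'
from h import *
o=ctrl.observe(); print(o["clock"],o["tool_pos"].round(4),o["q"].round(3),o["force"].round(1),o["gripper_width"]); print(o["eef_rot"].round(3))
p,d,m=grab("wrist"); q=ctrl.grab_frame("scene")[0]
save("carry",np.hstack([cv2.resize(p,(400,300)),cv2.resize(q,(400,300))]))
E
```

```text
8.25 [0.6786 0.0761 0.3316] [0.005 0.638 0.209 1.143 0.    1.685] [-0.9  0.4 -2.6] 0.016533600454138358
[[ 0.11   0.994 -0.001]
 [ 0.994 -0.11   0.   ]
 [ 0.    -0.001 -1.   ]]
```

View pics/carry.png

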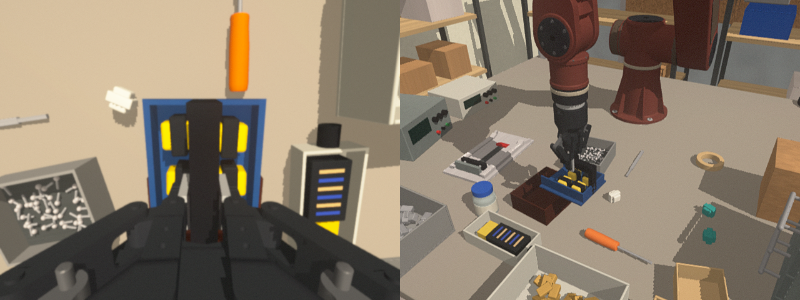

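The tray is level with all four coils aboard, its mouth pointing across the brown bin. Now I tip about the mouth edge.

>>> carry_out --pt "-1.7 -15.7 -5 3.98 -0.44 0 0" --pt "-1.8 -15.7 -9 3.98 -0.44 0 0" --pt "-1.8 -16 -12 3.98 -0.44 0 0" --pt "-1.8 -16 -12 3.98 -0.44 0 0" --pt "-1.8 -16 -6 3.98 -0.44 0 0" --pt "-1.8 -16 -1 3.98 -0.44 0 0" --pt "-1.8 -15.9 -2.5 3.98 -0.44 0 0" --pt "-1.7 -15.8 -3.4 3.98 -0.44 0 0" --pt "-1.7 -15.4 -4.6 3.98 -0.44 0 0" --pt "-1.7 -15.2 -5.7 3.98 -0.44 0 0" --pt "-1.6 -14.6 -6.8 3.98 -0.44 0 0" --pt "-1.6 -14.2 -7.8 3.98 -0.44 0 0" --pt "0 0 0 0 0 0 0" --pt "0 0 0 0 0 0 0" --pt "0 0 0 0 0 0 0" --pt "0 0 0 0 0 0 0"

```text
clock: 10.35
tool_pos: [0.6583, -0.1101, 0.2565]
eef_rot: [[0.074, 0.994, 0.081], [0.665, -0.11, 0.739], [0.743, -0.0, -0.669]]
force: [-0.3, 0.2, -1.7]
gripper_width: 0.0167
grip_force: 78.7
```

```bash
python3 - <<'E'
from h import *
o=ctrl.observe(); print(o["clock"],o["tool_pos"].round(4),o["q"].round(3),o["force"].round(1),o["gripper_width"]); print(o["eef_rot"].round(3))
p,d,m=grab("wrist"); t=grab("top")[0]; q=grab("scene")[0]
save("tip",np.hstack([cv2.resize(p,(266,200)),cv2.resize(t[120:270,260:460],(266,200)),cv2.resize(q[180:360,130:370],(266,200))]))
E
```

```text
10.35 [ 0.6583 -0.1101  0.2565] [-0.437  0.817  0.191  1.288  0.781  1.102] [-0.3  0.2 -1.7] 0.016682515520553155
[[ 0.074  0.994  0.081]
 [ 0.665 -0.11   0.739]
 [ 0.743 -0.    -0.669]]
```

View pics/tip.png

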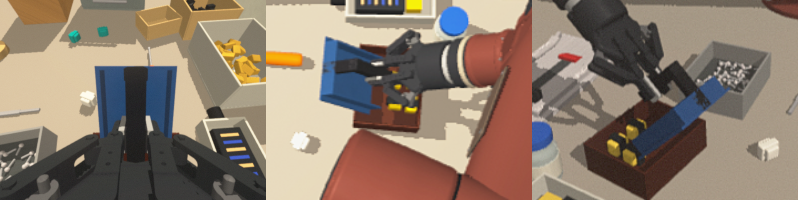

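>>> carry_out --pt "0 0 10 0 0 0 0" --pt "0 0 20 0 0 0 0" --pt "0 0 25 0 0 0 0" --pt "0 0 20 0 0 0 0" --pt "0 0 0 0 0 0 0" --pt "0 0 0 0 0 0 0"

```text
clock: 11.25
tool_pos: [0.658, -0.1108, 0.3304]
eef_rot: [[0.075, 0.994, 0.081], [0.664, -0.111, 0.739], [0.744, -0.002, -0.669]]
force: [-0.2, -0.6, -1.5]
gripper_width: 0.0168
grip_force: 78.7
```

```bash
python3 - <<'E'
from h import *
o=ctrl.observe(); print(o["clock"],o["tool_pos"].round(4),o["force"].round(1))
p,d,m=grab("wrist"); t=grab("top")[0]; q=grab("scene")[0]
save("tip2",np.hstack([cv2.resize(p[100:400,160:480],(400,375)),cv2.resize(q[150:360,130:354],(400,375))]))
E
```

```text
11.25 [ 0.658  -0.1108  0.3304] [-0.2 -0.6 -1.5]
```

View pics/tip2.png

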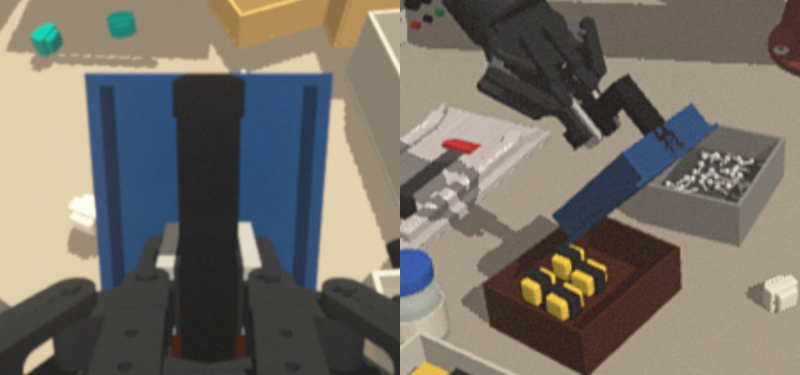

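All four coils are in the brown bin and the tray is empty. Now I level it, turn it, and move it in front of the dock.

>>> carry_out --pt "0 0 5 -4 0.4 0 0" --pt "0 0 5 -8 0.9 0 0" --pt "0 0 5 -8 0.9 0 0" --pt "0 0 5 -8 0.9 0 0" --pt "0 0 5 -8 0.9 0 0" --pt "0 0 5 -8 0.9 0 0" --pt "0 0 0 -3.7 0.4 0 0" --pt "0 0 0 0 0 0 0"

```text
clock: 12.4
tool_pos: [0.658, -0.1101, 0.3604]
eef_rot: [[0.111, 0.994, -0.001], [0.994, -0.111, 0.002], [0.002, -0.001, -1.0]]
force: [0.5, 0.1, -1.1]
gripper_width: 0.0169
grip_force: 78.6
```

>>> carry_out --pt "-12 -9 0 0 0 4 0" --pt "-23 -17 0 0 0 7.6 0" --pt "-23 -17 0 0 0 7.6 0" --pt "-23 -17 0 0 0 7.6 0" --pt "-23 -17 0 0 0 7.6 0" --pt "-23 -17 0 0 0 7.6 0" --pt "-23 -17 0 0 0 7.6 0" --pt "-23 -17 0 0 0 7.6 0" --pt "-23 -17 0 0 0 7.6 0" --pt "-23 -17 0 0 0 7.6 0" --pt "-23 -17 0 0 0 7.6 0" --pt "-23 -17 -15 0 0 7.6 0" --pt "-23 -15 -30 0 0 7.6 0" --pt "-18 -11 -30 0 0 4 0" --pt "0 0 -15 0 0 0 0" --pt "0 0 0 0 0 0 0" --pt "0 0 0 0 0 0 0"

```text
clock: 14.52
tool_pos: [0.3524, -0.333, 0.2714]
eef_rot: [[-0.999, -0.049, -0.0], [-0.049, 0.999, -0.0], [0.0, -0.0, -1.0]]
force: [-0.2, -0.1, -2.4]
gripper_width: 0.0168
grip_force: 78.5
```

```bash
python3 - <<'E'
from h import *
o=ctrl.observe(); print(o["clock"],o["tool_pos"].round(4),o["q"].round(3),o["force"].round(1),o["gripper_width"]); print(o["eef_rot"].round(4))
p,d,m=grab("wrist"); save("pre",p); X=cloud(d,m); np.savez("pre",p=p,d=d,X=X)
E
```

```text
14.525 [ 0.3524 -0.333   0.2714] [-0.908  0.339 -0.469  0.763 -0.    -0.957] [-0.2 -0.1 -2.4] 0.016773355364191635
[[-9.988e-01 -4.880e-02 -1.000e-04]
 [-4.880e-02  9.988e-01 -3.000e-04]
 [ 1.000e-04 -3.000e-04 -1.000e+00]]
```

View pics/pre.png

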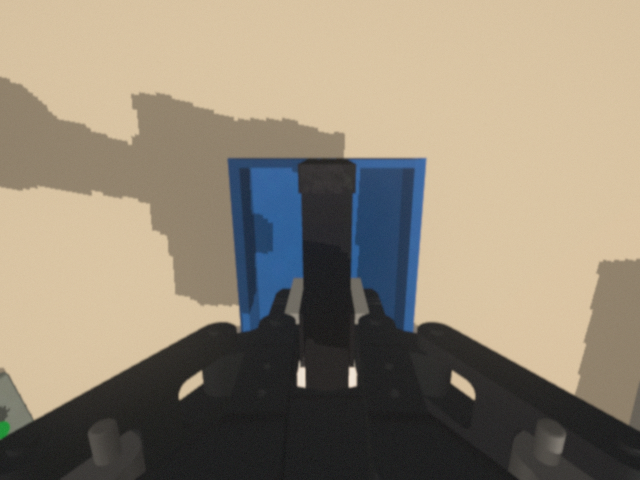

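The empty tray is level in the grip, its rear edge at row 158 and its flanges at columns 230–425. I'll measure its pose in the hand.

```bash
python3 - <<'E'
from h import *
z=np.load("pre.npz"); p,X,d=z["p"].astype(int),z["X"],z["d"]; Z=X[...,2]; R,B=p[...,0],p[...,2]
v,u=np.mgrid[0:480,0:640]
bl=(d>.1)&(B>R+20)&(Z>.03)&(Z<.09)&(v>150)&(v<325)
T=np.array([.3524,-.333]); f=np.array([np.cos(np.radians(3.42)),np.sin(np.radians(3.42))]); n=np.array([-f[1],f[0]])
D=np.array([.5919,-.3186])
P=X[bl]; a=(P[:,:2]-D)@f*1000; s=(P[:,:2]-D)@n*1000; zz=P[:,2]*1000
print("rear x_d",np.percentile(a,[.5,2]))
low=zz<56
print("floor z",np.percentile(zz,[5,25,50,75,95]))
e=[]
for a0 in range(int(a.min())+6,int(a.max())-4,6):
    k=(a>a0)&(a<a0+6)
    if k.sum()>30: e.append((a0+3,s[k].min(),s[k].max(),np.median(zz[k&(s>np.percentile(s,94))]),np.median(zz[k&(s<np.percentile(s,6))])))
e=np.array(e); print(e.round(1))
for k in(1,2): c=np.polyfit(e[:,0],e[:,k],1); print(np.degrees(c[0]),np.polyval(c,-240))
print("floor plane slopes", np.polyfit(a[zz<58],zz[zz<58],1)[0], np.polyfit(s[zz<58],zz[zz<58],1)[0])
h=(d>.1)&(p.sum(2)<150)&(Z>.11)&(Z<.135)&(v<270)&(abs(u-328)<40); Q=X[h];print("handle",cv2.minAreaRect((Q[:,:2]*1000).astype(np.float32)),np.median(Q[:,2]), np.median((Q[:,:2]-D)@n)*1e3, np.polyfit(((Q[:,:2]-D)@f),Q[:,2],1)[0])
print("TCP lat",(T-D)@n*1000,(T-D)@f*1000)
E
```

```text
rear x_d [-300.63985636 -299.78503926]
floor z [48.91083971 49.63918014 50.29349539 67.21136618 76.18626145]
[[-292.   -54.8   56.8   75.4   75.4]
 [-286.   -54.9   56.9   75.4   75.3]
 [-280.   -55.1   56.8   75.4   75.3]
 [-274.   -54.9   57.    75.4   75.3]
 [-268.   -55.3   56.7   75.6   75.4]
 [-262.   -54.9   56.5   75.4   75.3]
 [-256.   -55.    56.7   75.4   75.4]
 [-250.   -55.    56.7   75.4   75.3]
 [-244.   -55.    56.1   75.4   75.4]
 [-238.   -55.3   56.2   75.2   75.5]
 [-232.   -55.2   56.3   75.3   75.5]
 [-226.   -55.4   56.3   75.1   75.7]
 [-220.   -55.3   56.2   75.4   75.6]
 [-214.   -55.4   56.1   75.3   75.4]
 [-208.   -55.4   56.    50.1   49.9]
 [-202.   -55.6   55.7   49.9   49.8]]
-0.3485955708348638 -55.19427253011423
-0.6806490997127023 56.35183388440825
floor plane slopes 0.0028135027669401068 0.0005659714655929601
handle ((311.05621337890625, -334.63873291015625), (38.798099517822266, 18.72937774658203), 2.8268380165100098) 0.1257662772040327 0.8489084994774134 0.023536556727251048
TCP lat -0.0870248170603922 -239.9324955621502
```

>>> carry_out --pt "0 -0.6 -12 0 0 0.55 0" --pt "0 0 -14 0 0 0 0" --pt "0 0 -7 0 0 0 0" --pt "0 0 0 0 0 0 0" --pt "10 0.6 0 0 0 0 0" --pt "15 0.9 0 0 0 0 0" --pt "15 0.9 0 0 0 0 0" --pt "15 0.9 -0.5 0 0 0 0" --pt "5 0.3 -0.5 0 0 0 0" --pt "0 0 0 0 0 0 0" --pt "0 0 0 0 0 0 0"

```text
clock: 15.95
tool_pos: [0.4118, -0.3298, 0.2368]
eef_rot: [[-0.998, -0.058, -0.001], [-0.058, 0.998, -0.0], [0.001, -0.0, -1.0]]
force: [0.1, 0.1, -1.8]
gripper_width: 0.0169
grip_force: 78.6
```

```bash
python3 - <<'E'
from h import *
o=ctrl.observe(); print(o["clock"],o["tool_pos"].round(4),o["force"].round(1),o["torque"].round(2)); print(o["eef_rot"].round(4))
p=grab("wrist")[0]; q=grab("scene")[0]
save("entry",np.hstack([cv2.resize(p,(400,300)),cv2.resize(q[160:310,50:250],(400,300))]))
E
```

```text
15.95 [ 0.4118 -0.3298  0.2368] [ 0.1  0.1 -1.8] [ 0.   -0.04  0.01]
[[-9.983e-01 -5.820e-02 -1.400e-03]
 [-5.820e-02  9.983e-01 -3.000e-04]
 [ 1.500e-03 -2.000e-04 -1.000e+00]]
```

View pics/entry.png

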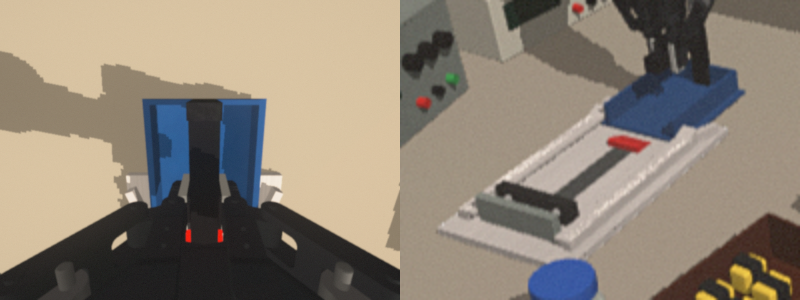

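The mouth is between the flared guides, centred and level with no contact force. Sliding in.

>>> carry_out --pt "6 0.4 0 0 0 0 0" --pt "8 0.5 0 0 0 0 0" --pt "8 0.5 0 0 0 0 0" --pt "8 0.5 0 0 0 0 0" --pt "8 0.4 0 0 0 0 0" --pt "8 0.5 0 0 0 0 0" --pt "8 0.5 0 0 0 0 0" --pt "0 0 0 0 0 0 0"

```text
clock: 17.05
tool_pos: [0.4669, -0.3265, 0.237]
eef_rot: [[-0.998, -0.059, -0.0], [-0.059, 0.998, -0.001], [0.0, -0.001, -1.0]]
force: [0.4, -0.2, 0.0]
gripper_width: 0.0168
grip_force: 78.8
```

>>> carry_out --pt "8 0.5 0 0 0 0 0" --pt "8 0.5 0 0 0 0 0" --pt "8 0.5 0 0 0 0 0" --pt "8 0.5 0 0 0 0 0" --pt "8 0.4 0 0 0 0 0" --pt "8 0.5 0 0 0 0 0" --pt "8 0.5 0 0 0 0 0" --pt "8 0.5 0 0 0 0 0" --pt "8 0.5 0 0 0 0 0" --pt "8 0.4 0 0 0 0 0" --pt "0 0 0 0 0 0 0"

```text
clock: 18.42
tool_pos: [0.5469, -0.3217, 0.2369]
eef_rot: [[-0.998, -0.059, -0.0], [-0.059, 0.998, -0.001], [0.0, -0.001, -1.0]]
force: [0.4, 0.5, -0.1]
gripper_width: 0.0164
grip_force: 78.8
```

>>> carry_out --pt "5 0.3 0 0 0 0 0" --pt "5 0.3 0 0 0 0 0" --pt "4 0.2 0 0 0 0 0" --pt "3 0.2 0 0 0 0 0" --pt "0 0 0 0 0 0 0"

```text
clock: 19.05
tool_pos: [0.5635, -0.3207, 0.2369]
eef_rot: [[-0.998, -0.059, -0.001], [-0.059, 0.998, -0.001], [0.001, -0.001, -1.0]]
force: [0.7, -0.3, -0.3]
gripper_width: 0.0166
grip_force: 78.8
```

>>> carry_out --pt "2 0.1 0 0 0 0 0" --pt "2 0.1 0 0 0 0 0" --pt "0 0 0 0 0 0 0"

```text
clock: 19.42
tool_pos: [0.5673, -0.3205, 0.2369]
eef_rot: [[-0.998, -0.058, -0.001], [-0.058, 0.998, -0.001], [0.001, -0.001, -1.0]]
force: [-0.0, 0.5, -0.3]
gripper_width: 0.0166
grip_force: 78.8
```

>>> carry_out --pt "2 0.1 0 0 0 0 0" --pt "0 0 0 0 0 0 0"

```text
clock: 19.68
tool_pos: [0.5693, -0.3204, 0.2369]
eef_rot: [[-0.998, -0.058, -0.001], [-0.058, 0.998, -0.001], [0.001, -0.001, -1.0]]
force: [0.2, 0.0, -0.6]
gripper_width: 0.0168
grip_force: 78.8
```

>>> carry_out --pt "1.5 0.1 0 0 0 0 0" --pt "0 0 0 0 0 0 0"

```text
clock: 19.92
tool_pos: [0.5708, -0.3204, 0.2369]
eef_rot: [[-0.998, -0.058, -0.001], [-0.058, 0.998, -0.001], [0.001, -0.001, -1.0]]
force: [-0.5, 0.5, 0.2]
gripper_width: 0.0169
grip_force: 78.8
```

>>> carry_out --pt "1.5 0.1 0 0 0 0 0" --pt "0 0 0 0 0 0 0"

```text
clock: 20.18
tool_pos: [0.5723, -0.3202, 0.2369]
eef_rot: [[-0.998, -0.059, -0.001], [-0.059, 0.998, -0.001], [0.001, -0.001, -1.0]]
force: [-0.8, -0.5, 0.1]
gripper_width: 0.0167
grip_force: 78.8
```

>>> carry_out --pt "1.5 0.1 0 0 0 0 0" --pt "0 0 0 0 0 0 0"

```text
clock: 20.42
tool_pos: [0.5736, -0.3202, 0.2369]
eef_rot: [[-0.998, -0.058, -0.001], [-0.058, 0.998, -0.001], [0.001, -0.001, -1.0]]
force: [-2.1, 0.0, 0.7]
gripper_width: 0.0167
grip_force: 79.0
```

>>> carry_out --pt "1 0.05 0 0 0 0 0" --pt "0 0 0 0 0 0 0"

```text
clock: 20.68
tool_pos: [0.5745, -0.3201, 0.2369]
eef_rot: [[-0.998, -0.058, -0.002], [-0.058, 0.998, -0.001], [0.002, -0.001, -1.0]]
force: [-4.4, 0.1, 3.0]
gripper_width: 0.0171
grip_force: 79.1
```

>>> carry_out --pt "1 0.05 0 0 0 0 0" --pt "0 0 0 0 0 0 0"

```text
clock: 20.92
tool_pos: [0.5754, -0.3201, 0.2367]
eef_rot: [[-0.998, -0.058, -0.002], [-0.058, 0.998, -0.001], [0.002, -0.0, -1.0]]
force: [-6.3, -0.5, 1.6]
gripper_width: 0.0166
grip_force: 78.9
```

```bash
python3 - <<'E'
from h import *
o=ctrl.observe(); print(o["clock"],o["tool_pos"].round(4),o["force"].round(1))
p,d,m=grab("wrist"); X=cloud(d,m); P=p.astype(int)
r=(P[...,0]>140)&(P[...,1]<80)&(d>.05)&(abs(X[...,0]-.5)<.06)&(abs(X[...,1]+.324)<.04)
print(r.sum(), np.percentile(X[r],[5,50,95],axis=0).round(4) if r.any() else "")
print(np.argwhere(r).min(0),np.argwhere(r).max(0)) if r.any() else 0
np.savez("n1",p=p,d=d,X=X)
E
```

```text
20.925 [ 0.5754 -0.3201  0.2367] [-6.3 -0.5  1.6]
3347 [[ 0.49   -0.3417  0.0113]
 [ 0.5014 -0.3242  0.0163]
 [ 0.5126 -0.3066  0.0194]]
[110 291] [157 362]
```

```bash
python3 - <<'E'
from h import *
z=np.load("n1.npz"); save("n1",cv2.resize(z["p"][60:300,180:480],(750,600),interpolation=cv2.INTER_CUBIC))
E
```

```text
(no output)
```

View pics/n1.png

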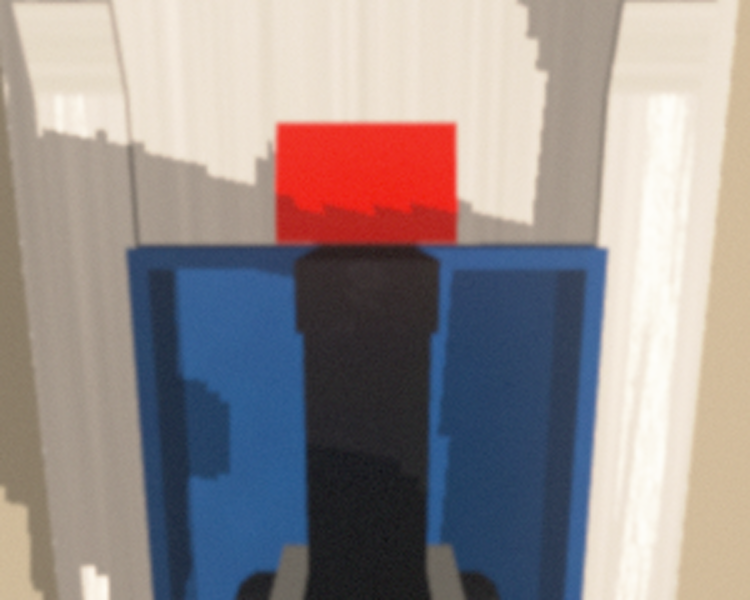

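The red catch shows full length directly behind the tray's rear edge, at its original 18–19 mm height, so it looks snapped up. I'll confirm with a gentle tug back.

>>> carry_out --pt "-2 -0.1 0 0 0 0 0" --pt "0 0 0 0 0 0 0"

```text
clock: 21.22
tool_pos: [0.5742, -0.3201, 0.237]
eef_rot: [[-0.998, -0.059, 0.001], [-0.059, 0.998, -0.0], [-0.001, -0.001, -1.0]]
force: [2.5, -1.1, -3.1]
gripper_width: 0.0167
grip_force: 78.5
```

>>> carry_out --pt "-1 -0.05 0 0 0 0 0" --pt "0 0 0 0 0 0 0"

```text
clock: 21.48
tool_pos: [0.5736, -0.3201, 0.2373]
eef_rot: [[-0.998, -0.059, 0.002], [-0.059, 0.998, -0.001], [-0.002, -0.001, -1.0]]
force: [4.5, 0.5, -2.5]
gripper_width: 0.0164
grip_force: 78.5
```

The catch resists the backward pull (+4.5 N on the tool), so it has engaged. I'll relax, set the tray down and release.

>>> carry_out --pt "1.8 0.1 -0.5 0 0 0 0" --pt "0 0 -0.5 0 0 0 0" --pt "0 0 0 0 0 0 10" --pt "0 0 0 0 0 0 50" --pt "0 0 0 0 0 0 60" --pt "0 0 0 0 0 0 60" --pt "0 0 0 0 0 0 60" --pt "0 0 10 0 0 0 60" --pt "0 0 25 0 0 0 60" --pt "0 0 40 0 0 0 60" --pt "0 0 40 0 0 0 60" --pt "-30 0 20 0 0 0 60" --pt "-30 0 0 0 0 0 60" --pt "0 0 0 0 0 0 60" --pt "0 0 0 0 0 0 60"

```text
clock: 23.35
tool_pos: [0.5148, -0.3202, 0.3715]
eef_rot: [[-0.998, -0.058, -0.0], [-0.058, 0.998, -0.001], [0.0, -0.001, -1.0]]
force: [0.6, 0.1, 0.1]
gripper_width: 0.0601
grip_force: 0.0
```

```bash
python3 - <<'E'
from h import *
o=ctrl.observe(); print(o["clock"],o["tool_pos"].round(4),o["force"].round(1),o["gripper_width"])
p,d,m=grab("wrist"); X=cloud(d,m); P=p.astype(int); t=grab("top")[0]
r=(P[...,0]>140)&(P[...,1]<80)&(d>.05)&(abs(X[...,0]-.5)<.06)&(abs(X[...,1]+.324)<.04)
print("catch",np.percentile(X[r],[5,50,95],axis=0).round(4))
b=(P[...,2]>P[...,0]+20)&(d>.05)&(X[...,0]>.48)&(X[...,0]<.67)&(abs(X[...,1]+.32)<.08)&(X[...,2]<.06)
print("tray",cv2.minAreaRect((X[b][:,:2]*1000).astype(np.float32)),np.percentile(X[b][:,2],[5,50,95]))
save("end",np.hstack([cv2.resize(p,(400,300)),cv2.resize(t[110:380,150:510],(400,300))]))
E
```

```text
23.35 [ 0.5148 -0.3202  0.3715] [0.6 0.1 0.1] 0.06006691744704393
catch [[ 0.4907 -0.3414  0.0116]
 [ 0.501  -0.3239  0.0161]
 [ 0.5111 -0.3067  0.0196]]
tray ((578.8472290039062, -318.5987854003906), (131.87783813476562, 98.49420928955078), 4.268812656402588) [0.01400365 0.01535731 0.04130134]
```

View pics/end.png

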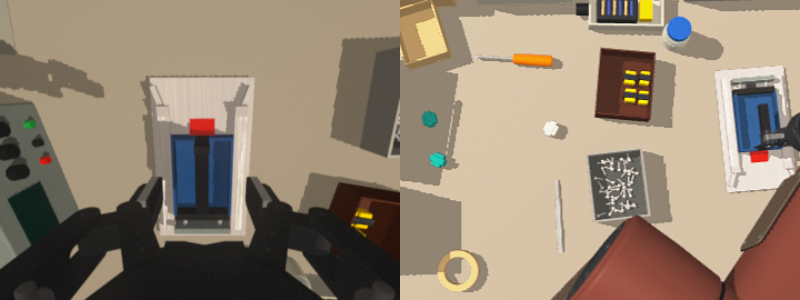

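The tray is parked level under the lips with the catch up behind it. All four coils are in the brown bin, the bystanders are unmoved and the gripper is clear.

```bash
python3 -c "
from plant import ctrl
print(ctrl.finish_job())"
```

```text
the job is handed in; nothing more can be done
None
```

Job handed in at about 23 s: all four coils are in the brown bin, and the empty tray is home in the dock with the catch up behind it (it held against a gentle pull back); the gripper let go and is clear, and the other things look unmoved.

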